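# Slide a busbar link under the hold-down spring of a test nest

## Task

The tinned busbar link lies on the sprung floor of the test nest, too high to go under the aluminium bridge. With the fingertips on its bare tail behind the black thumb rib, first press the link down hard where it lies until its floor bottoms, and then, keeping it pressed right down, slide it under the bridge and its leaf spring until its front end is fully home against the end stop; then take the hand away. Do not grip or lift the link, and leave the breaker, the screwdriver and the contactor beside the nest where they are.

Things in the scene. Friction and masses are not known exactly. Their poses are not given: they have to be found in the camera images.
- nest: Fixed test nest: steel base 280 x 100 x 8 mm, x = -180 to +100 mm, with two grey side walls (tops 30 mm above the bench, 42 mm apart inside, 62 mm outside), open at the rear. Origin on the bench, on the channel's centre line. +x runs along the channel, the way the link is slid; z up. Holds the bridge and leaf spring (x = 10 to 75 mm) and the end stop (x = 85 to 100 mm).
- bridge (a point): Middle of the lower entry edge of the nest's aluminium bridge, 10 mm ahead of the nest's origin, 32.5 mm above the bench. The bridge reaches 20 mm farther along +x; top 42.5 mm, screw heads 46.5 mm above the bench. A leaf spring 24 mm wide hangs from its far side, sloping down 40 mm along +x to about 26 mm above the bench; the passing link pushes it up and feels about 5 to 7 N downward.
- stop_face (a point): Middle of the end stop's face, which the link's front end must meet: 85 mm ahead of the nest's origin, 35 mm above the bench (stop top 40 mm). Axes as the nest's.
- link: Loose tinned (silvery) busbar link, flat bar 140 (its x) x 40 x 10 mm, about 0.4 kg, in the channel with its +x along the nest's, 1 mm play each side. Origin: centre of its underside; front end at x = +70 mm, at the start 10 to 40 mm short of the bridge. Top face 36 mm above the bench at the start (strikes the bridge), 30 mm pressed fully down. Friction about 0.3. Home: origin at x = +15 mm in the nest's frame.
- tail (a point): Where to press: on the link's top face, 40 mm behind its origin, in the bare tail (link x = -70 to -18 mm). Ahead of it the black plastic thumb rib stands across the link from x = -18 to -10 mm, 34 mm wide and 11 mm above the top face; fingertips pressing on the tail push forward on the rib's rear face.
- floor (a joint): Sprung black floor under the link, moves straight down: 0 = up, 0.006 m = fully down on its stop. It must be down at least 0.0035 m for the link to pass under the bridge. Its spring gives 7 N at the top and 15 N fully down; the link's weight is about 4 N, so the fingers must add about 11 N to bottom it. Somewhat more is harmless.
- breaker: Loose grey single-pole rail breaker, 85 x 18 x 74 mm high, standing to the left (+y) of the nest near its far end. Origin at the centre of its underside. Bystander.
- screwdriver: Loose screwdriver 214 mm long, 28 mm thick, lying to the right (-y) of the nest. Origin at the centre of its underside. Bystander.
- contactor: Loose three-pole contactor, 80 x 45 x 82 mm high, standing to the left (+y) of the nest beside its rear half. Origin at the centre of its underside. Bystander.

How it is judged:
By the outcome, as a careful person would: the job done as asked, in the order asked, and still so for the second after the job is handed in, with the robot touching nothing.
It also fails if it takes over 38 s, if anything falls off the work surface, if the arm or the gripper's body presses on something with over 40 N, if the wrist force passes 120 N, or if a joint passes its speed limit or range.

## Robot

A 6-joint arm with a two-finger parallel gripper is mounted at the origin on a cart in front of the work surface, level with it; the furniture and walls round the work are solid. World frame = base frame: x ahead of the robot, y to its left, z up, the work surface at z = 0. Lengths are in mm, angles in rad, forces in N, time in s.
With the tool pointing down it reaches from about 250 to 775 mm from the base axis. Payload 8.9 kg.
Tool frame: the origin (TCP) lies on the mounting face of the last link; the fingertips stand 173 mm ahead of it and the grasp point (between the pads) lies 155 mm ahead of it; z points along the fingers, y is the line along which they close (so a half turn about z gives the same grasp; the last joint's range is limited). The gripper opens to 85 mm and grips with 20 to 120 N. Pads are 22 mm wide; open, the fingers measure 114 mm over their backs; the gripper's body (76 mm by 85 mm) begins 54 mm behind the grasp point. The pads swing forward as they close: fully open they stand 13 mm farther back than shut.
Start: joints at [-1.323, 0.291, -0.153, 1.127, 0, 1.431], TCP at [198.046, -486.212, 404.705] pointing down, gripper open.
Joint ranges: [-2.52, 2.52], [-0.91, 1.74], [-1.3, 1.37], [-1.96, 2.02], [-1.52, 1.47], [-3.14, 3.14]. Speed limits (rad/s): [2.22, 2.22, 2.79, 3.14, 3.14, 3.14].

## Interface

Orientations are given as a 3x3 rotation matrix whose columns are the frame's x, y, z axes.
In Python, from plant import sense, get_image, ticket, finder gives the robot as it stands.
- The arm moves only by the tool carry_out, never from a script. Its argument "motion" is a list of rows, each a list of 3 entries, a list of its own where there are three numbers: the shift along the tool's x, y, z in mm, then the turn, a rotation vector about the tool's x, y, z in degrees, then the opening, from 0 (shut) to 1 (fully open). In form: [[[x, y, z], [ax, ay, az], gripper], ...]. A call has 1 to 12 rows; each row shifts and turns the commanded pose from where the row before left it, along the tool's axes as they then stand; what a row does not reach is not made up. A row lasts 1/8 s, in which the tool goes at most 62.5 mm and 10.7 degrees, less where a joint would pass 70% of its speed; a pose out of reach is approached as far as the arm can. A call is refused whole if a number of a shift passes 62.5 or a number of a turn 10.7, either way. A call with a gripper value outside its range is refused whole. The fingers move at their own pace and stop on an object; "squeeze" is the grip in N (left out, the last holds). Time passes only in rows, so rows that do not move let the fingers close. It gives the time, the measured TCP pose, the force, the opening and the grip force at its end, in the units of the state.
- sense(): the state, without advancing time (a new reading comes with each control period).
- get_image(name): name is "side" or "top"; returns a dict with "pixels" (384x512x3 uint8, red, green, blue), "camera_matrix" (3x3 intrinsics, pixels), "D" ([k1, k2, p1, p2, k3] as OpenCV has them; the pictures are not rectified), "world_to_cam" (4x4, takes a point from world to camera coordinates). Camera axes: x right, y down, z forward; pixel columns grow to the right and rows downward; lengths in mm; the calibration is good to about 2 mm. A picture is of the moment at which its call begins. There is no depth.
- ticket.close_job(): hands the job in; it is judged then, once.
Trained networks look in a picture, given as the dict that the camera call returned (one of the last four; its "shot" number tells which), for a name from the list of things; names that differ only in an ending like _2 or _b are one class to them, and where a whole thing is asked for, a point or a joint stands for the part that bears it (a point fixed in the world has none). Each returns a list of dicts, best first, with "confidence" (0 to 1); they miss things now and then, are a little off and sometimes report something else, mostly with a low value. They report only what shows in the picture. A call takes as long as a camera call.
- finder.spot_in(picture, thing): "extent" ([left, top, right, bottom] in pixels, round what is visible of it).
- finder.outline_of(picture, thing): "pixels" (384x512 bool, what is visible of it) and "extent" ([left, top, right, bottom] in pixels, round what is visible of it).
- finder.landmark_of(picture, thing): "location" ([column, row] in pixels: a listed point, or the origin of a listed thing).
The state is a dict: "time": time; "joint_positions": joint angles; "joint_velocities": joint speeds; "joint_torque": joint torques, N m; "tcp_pos": TCP position; "ee_rot": TCP orientation; "ft_force": force on the tool from outside, world axes, zero at the start; "moment": the same for the moment, N m; "grip_width": opening from 0.0 (shut) to 1.0 (fully open); "gripper_force": force on a finger pad.
Only numpy, scipy, OpenCV 4.12 (cv2) and the standard library are available. Lean on these libraries where they do the work, as an engineer would, in place of code of your own. Each camera call takes 0.05 s, during which the arm holds its last target. There are 200 camera calls.

## Working session

There is one attempt and no reset: what is moved stays moved. The work goes in short steps, Python scripts to look and compute and a tool call to move; the robot and the scene stay as the last step left them, time stands still between calls to the robot, and variables do not carry over. Pictures are saved under pics/ and viewed, at most 10 in all, crops included, and the job is handed in when it is done.

Besides the shell and the picture viewer there is one more tool, called after "Request:" in YAML: its name, and indented under it one key for each argument. carry_out: Moves the arm, as the interface text tells. Its arguments: {"type":"object","properties":{"motion":{"type":"array"},"squeeze":{"type":"number"}},"required":["motion"]}

```bash
mkdir -p pics
cat > h.py <<'E'
import numpy as np, cv2
from plant import sense,get_image,ticket,finder
def ray(im,px):
    K=np.array(im["camera_matrix"],float);D=np.array(im["D"],float);T=np.array(im["world_to_cam"],float)
    u=cv2.undistortPoints(np.array([[px]],float),K,D)[0,0]
    R=T[:3,:3]; return -R.T@T[:3,3], R.T@np.array([u[0],u[1],1])
def onz(im,px,z):
    c,d=ray(im,px); return c+d*(z-c[2])/d[2]
def tri(ims,pxs):
    A=np.zeros((3,3));b=np.zeros(3)
    for im,p in zip(ims,pxs):
        c,d=ray(im,p);d=d/np.linalg.norm(d);P=np.eye(3)-np.outer(d,d);A+=P;b+=P@c
    return np.linalg.solve(A,b)
def proj(im,P):
    T=np.array(im["world_to_cam"],float)
    return cv2.projectPoints(np.array(P,float).reshape(-1,1,3),cv2.Rodrigues(T[:3,:3])[0],T[:3,3],np.array(im["camera_matrix"],float),np.array(im["D"],float))[0][:,0]
E
python3 - <<'E'
from h import *
np.set_printoptions(precision=1,suppress=True)
ims={n:get_image(n) for n in("top","side")}
for n,im in ims.items(): cv2.imwrite(f"pics/{n}0.png",im["pixels"][:,:,::-1])
Z=dict(nest=0,bridge=32.5,stop_face=35,link=26,tail=36,breaker=0,screwdriver=0,contactor=0)
for t,z in Z.items():
    px=[]
    for n,im in ims.items():
        r=finder.landmark_of(im,t)
        if r:
            p=r[0]["location"];px.append(p);print(t,n,np.array(p),round(r[0]["confidence"],2),onz(im,p,z))
        else: print(t,n,None)
    if len(px)==2: print("  tri",tri(ims.values(),px))
s=sense();print(s["tcp_pos"],s["ee_rot"],s["ft_force"],s["grip_width"],s["time"])
E
```

```text
nest top [298.3 209.7] 0.87 [597.6 -42.7   0. ]
nest side [285.2 178.4] 0.96 [607.5 -51.7   0. ]
  tri [599.2 -40.8  10.8]
bridge top [301.2 201. ] 0.71 [615.3 -47.7  32.5]
bridge side [278.3 166.6] 0.88 [628.1 -48.9  32.5]
  tri [620.  -45.1  37.3]
stop_face top [292.9 170.1] 0.64 [690.5 -29.7  35. ]
stop_face side [256.5 160.4] 0.57 [687.4 -39.6  35. ]
  tri [686.1 -30.4  42.3]
link top [308.1 246.4] 0.95 [506.5 -61.5  26. ]
link side [318.7 179.9] 0.86 [519.2 -61.7  26. ]
  tri [512.  -59.   30.2]
tail top [312.1 259. ] 0.82 [476.5 -69.1  36. ]
tail side [336.7 180.7] 0.93 [475.3 -70.7  36. ]
  tri [475.7 -69.2  37. ]
breaker top [246.6 191.4] 0.55 [645.6  84.    0. ]
breaker side [246.5 202.3] 0.92 [646.3  79.    0. ]
  tri [644.4  83.6   4.7]
screwdriver top [363.  219.9] 0.82 [ 569.2 -200.8    0. ]
screwdriver side [320.7 152.6] 0.89 [ 574.5 -204.4    0. ]
  tri [ 570.6 -199.2    4.5]
contactor top [250.2 248. ] 0.67 [505.8  77.5   0. ]
contactor side [298.1 221.7] 0.55 [507.9  74.2   0. ]
  tri [506.1  77.6   3.7]
[ 198.1 -486.2  404.7] [[ 0.9  0.4  0. ]
 [ 0.4 -0.9 -0. ]
 [-0.   0.  -1. ]] [ 0.2 -1.1  0.2] 0.9996371138966154 0.9
```

View pics/top0.png

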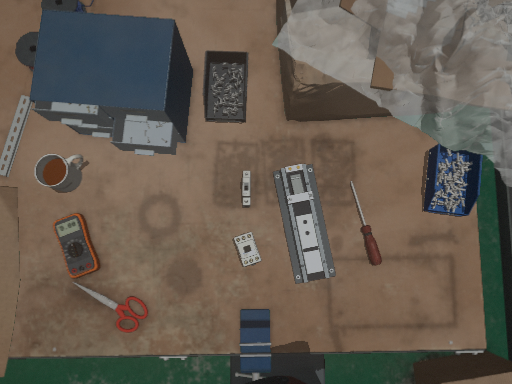

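View pics/side0.png

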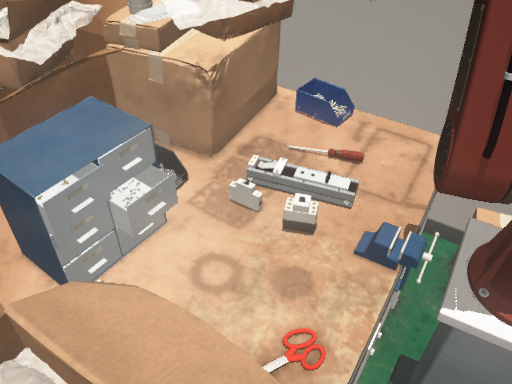

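The pictures show the nest running from about (315,275) to (292,168) in the top view. The link is silvery, with its black rib near (307,245). I'll fit the nest pose to the outlines and overlay it.

```bash
cat > fit.py <<'E'
from h import *
from scipy.optimize import minimize
np.set_printoptions(precision=2,suppress=True)
def box(x0,x1,w,z0,z1): return [[x,y,z] for x in(x0,x1) for y in(-w/2,w/2) for z in(z0,z1)]
NB=[box(-180,100,100,0,8),box(-180,100,62,8,30),box(10,30,62,30,42.5),box(85,100,42,30,40)]
def w(p,P):
    c,s=np.cos(p[2]),np.sin(p[2]);P=np.array(P);return np.c_[p[0]+c*P[:,0]-s*P[:,1],p[1]+s*P[:,0]+c*P[:,1],P[:,2]]
def sil(im,p,S=4):
    m=np.zeros((384*S,512*S),np.uint8)
    for b in NB:
        q=proj(im,w(p,b)); h=cv2.convexHull(((q+.5)*S).astype(np.float32)).astype(np.int32)
        cv2.fillConvexPoly(m,h,1)
    return cv2.resize(m.astype(np.float32),(512,384),interpolation=cv2.INTER_AREA)
E
python3 - <<'E'
from fit import *
ims=[get_image("top"),get_image("side")]
ms=[]
for im in ims:
    m=finder.outline_of(im,"nest")[0]["pixels"].astype(np.uint8)
    l=finder.outline_of(im,"link")
    print(m.sum(), l and l[0]["extent"])
    if l: m|=l[0]["pixels"].astype(np.uint8)
    ms.append(cv2.morphologyEx(m,cv2.MORPH_CLOSE,np.ones((7,7))).astype(np.float32))
for use in([0],[1],[0,1]):
    f=lambda p:sum(np.abs(sil(ims[i],[p[0],p[1],p[2]/100])-ms[i]).sum()/ms[i].sum() for i in use)
    r=minimize(f,[603,-45,18],method="Nelder-Mead",options=dict(initial_simplex=[[603,-45,18],[611,-45,18],[603,-38,18],[603,-45,22]],xatol=.1,fatol=1e-4))
    print(use,r.x,r.fun)
p=[r.x[0],r.x[1],r.x[2]/100]
tiles=[]
for im,(x0,y0) in zip(ims,[(255,150),(240,140)]):
    I=cv2.resize(im["pixels"][y0:y0+140,x0:x0+100 if x0==255 else x0+130,::-1],None,fx=4,fy=4,interpolation=cv2.INTER_CUBIC)
    if x0!=255: I=I[:360]
    for P in [[[-180,-50,8],[100,-50,8],[100,50,8],[-180,50,8]],[[-180,-31,30],[100,-31,30],[100,31,30],[-180,31,30]],[[10,-31,42.5],[30,-31,42.5],[30,31,42.5],[10,31,42.5]],[[85,-21,40],[100,-21,40],[100,21,40],[85,21,40]]]:
        q=(proj(im,w(p,P))+.5-[x0,y0])*4
        cv2.polylines(I,[q.astype(np.int32)],True,(0,0,255),1)
    tiles.append(I)
h=max(t.shape[0] for t in tiles)
cv2.imwrite("pics/ov.png",cv2.resize(np.hstack([cv2.copyMakeBorder(t,0,h-t.shape[0],0,0,0) for t in tiles]),(800,int(800*h/sum(t.shape[1] for t in tiles)))))
E
```

```text
3747 [293.9, 213.4, 320.9, 275.6]
2469 [288.9, 167.8, 351.2, 191.4]
[0] [604.39 -46.88  17.56] 0.022978711873292923
[1] [604.05 -50.82  17.16] 0.06432898342609406
[0, 1] [604.4  -47.51  17.16] 0.11679407209157944
```

View pics/ov.png

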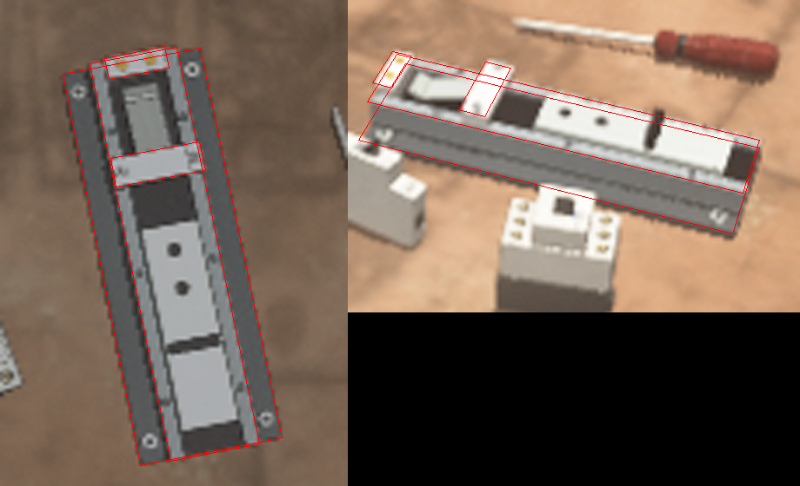

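Run:
```python
from fit import *
im=get_image("top");p=np.array([604.4,-47,.1745])
def nest(q): 
    d=q[:2]-p[:2];c,s=np.cos(p[2]),np.sin(p[2]);return np.array([c*d[0]+s*d[1],-s*d[0]+c*d[1]])
F=lambda a,b:[255+a/3.478-.5,150+b/3.478-.5]
for n,a,b,z in[("front",170,226,36),("rear",210,428,36),("rib",193,344,44)]: print(n,nest(onz(im,F(a,b),z)))
for t,z in(("link",26),("tail",36)): print(t,nest(onz(im,finder.landmark_of(im,t)[0]["location"],z)))
s=sense();R=np.array(s["ee_rot"]);t=np.array(s["tcp_pos"])
print(R,t,"yaw",np.degrees(np.arctan2(R[1,0],R[0,0])))
for lx in(-90,-95):
  T=w(p,[[lx-33,0,36]])[0]; print(T,"tip shift tool",R.T@(T+[0,0,173]-t))
```

```text
front [-22.46  -0.73]
rear [-162.08    0.56]
rib [-104.41    1.09]
link [-91.26   2.09]
tail [-132.58    3.24]
[[ 0.93  0.38  0.  ]
 [ 0.38 -0.93  0.  ]
 [ 0.   -0.   -1.  ]] [ 198.05 -486.19  404.7 ] yaw 22.162866618220438
[483.27 -68.35  36.  ] tip shift tool [ 421.77 -279.37  195.71]
[478.34 -69.22  36.  ] tip shift tool [ 416.88 -280.42  195.71]
```

Request:
carry_out:
  motion:
    - [[38,-25.4,8],[0,0,0],0]
    - [[38,-25.4,8],[0,0,0],0]
    - [[38,-25.4,8],[0,0,0],0]
    - [[38,-25.4,8],[0,0,0],0]
    - [[38,-25.4,8],[0,0,0],0]
    - [[38,-25.4,8],[0,0,0],0]
    - [[38,-25.4,8],[0,0,0],0]
    - [[38,-25.4,8],[0,0,0],0]
    - [[38,-25.4,8],[0,0,0],0]
    - [[38,-25.4,8],[0,0,0],0]
    - [[39,-26,8],[0,0,6.1],0]
    - [[0,0,0],[0,0,6.1],0]
  squeeze: 20

```text
time: 2.85
tcp_pos: [481.5, -66.5, 316.1]
ee_rot: [[0.985, 0.173, -0.0], [0.173, -0.985, 0.001], [-0.0, -0.001, -1.0]]
ft_force: [0.3, -0.6, -0.6]
grip_width: 0.002
gripper_force: 0.0
```

```bash
cat > st.py <<'E'
from fit import *
s=sense();R=np.array(s["ee_rot"]);t=np.array(s["tcp_pos"]);p=[604.4,-47,.1745]
tip=t+173*R[:,2];d=tip[:2]-p[:2];c,q=np.cos(p[2]),np.sin(p[2])
print("nest tip",c*d[0]+q*d[1],-q*d[0]+c*d[1],tip[2],"yaw",np.degrees(np.arctan2(R[1,0],R[0,0])),"z",R[:,2],"F",np.array(s["ft_force"]),"t",s["time"],s["grip_width"])
E
python3 st.py
```

```text
nest tip -124.39060764521015 2.2775735381877027 143.13742338912525 yaw 9.980436141802887 z [-0.  0. -1.] F [ 0.26 -0.58 -0.61] t 2.85 0.0017092187049814918
```

Request:
carry_out:
  motion:
    - [[-1,1,20],[0,0,0],0]
    - [[-1,1.2,25],[0,0,0],0]
    - [[0,0,25],[0,0,0],0]
    - [[0,0,18],[0,0,0],0]
    - [[0,0,8],[0,0,0],0]
    - [[0,0,0],[0,0,0],0]

```text
time: 3.6
tcp_pos: [478.8, -71.3, 220.6]
ee_rot: [[0.985, 0.173, -0.001], [0.173, -0.985, 0.0], [-0.001, -0.0, -1.0]]
ft_force: [-0.4, -1.6, -0.1]
grip_width: -0.0
gripper_force: 0.0
```

```bash
python3 st.py
python3 - <<'E'
from h import *
a=get_image("top")["pixels"][150:290,255:355,::-1];b=get_image("side")["pixels"][80:220,240:380,::-1]
cv2.imwrite("pics/b.png",cv2.resize(np.hstack([a,b]),None,fx=3.3,fy=3.3,interpolation=cv2.INTER_CUBIC))
E
```

```text
nest tip -127.99674349264203 -2.1108227109943094 47.586968774129105 yaw 9.962517049607928 z [-0.  0. -1.] F [-0.39 -1.57 -0.07] t 3.6 -0.0002663375635985236
```

View pics/b.png

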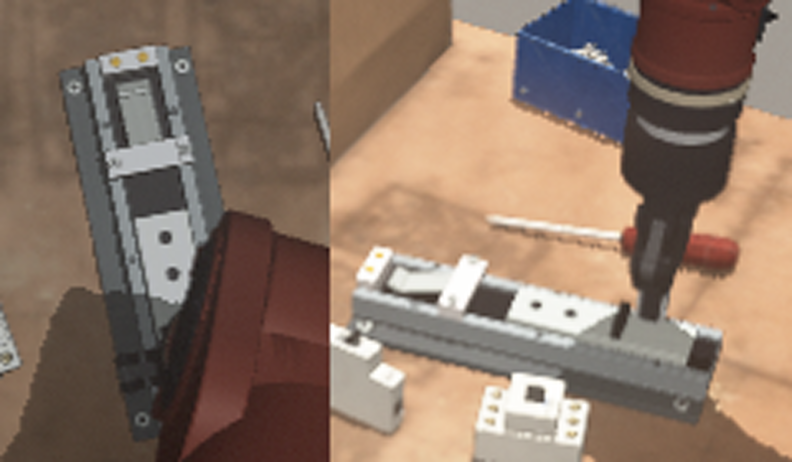

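The fingertips are over the tail: at about (650,315) in the side crop, just behind the rib at (620,318). Now I'll lower to contact.

Request:
carry_out:
  motion:
    - [[1,-1,2],[0,0,0],0]
    - [[1,-1,3],[0,0,0],0]
    - [[0,0,3],[0,0,0],0]
    - [[0,0,2],[0,0,0],0]
    - [[0,0,2],[0,0,0],0]
    - [[0,0,2],[0,0,0],0]
    - [[0,0,0],[0,0,0],0]

```text
time: 4.58
tcp_pos: [480.4, -69.0, 206.7]
ee_rot: [[0.985, 0.173, -0.0], [0.173, -0.985, 0.0], [-0.0, -0.0, -1.0]]
ft_force: [-1.6, 1.0, 5.3]
grip_width: -0.004
gripper_force: 2.8
```

```bash
python3 st.py
```

```text
nest tip -125.93450634545451 -0.16437536302948175 33.74498448163132 yaw 9.962186171505806 z [-0.  0. -1.] F [-1.57  1.04  5.32] t 4.575 -0.0038222640766389835
```

Request:
carry_out:
  motion:
    - [[0,0,1.5],[0,0,0],0]
    - [[0,0,1.5],[0,0,0],0]
    - [[0,0,1],[0,0,0],0]
    - [[0,0,0],[0,0,0],0]
    - [[0,0,0],[0,0,0],0]

```text
time: 5.2
tcp_pos: [480.4, -69.0, 203.2]
ee_rot: [[0.985, 0.173, 0.0], [0.173, -0.985, -0.0], [0.0, 0.0, -1.0]]
ft_force: [-2.6, 0.9, 11.8]
grip_width: -0.003
gripper_force: 5.8
```

```bash
python3 st.py
```

```text
nest tip -125.87698499495131 -0.22128343425029584 30.239626649802204 yaw 9.963530094933189 z [ 0. -0. -1.] F [-2.57  0.89 11.77] t 5.2 -0.002844249180438186
```

Request:
carry_out:
  motion:
    - [[0,0,1],[0,0,0],0]
    - [[0,0,0.5],[0,0,0],0]
    - [[0,0,0],[0,0,0],0]
    - [[0,0,0],[0,0,0],0]

```text
time: 5.7
tcp_pos: [480.6, -69.1, 202.9]
ee_rot: [[0.985, 0.173, 0.001], [0.173, -0.985, -0.001], [0.001, 0.001, -1.0]]
ft_force: [-7.5, 0.9, 29.3]
grip_width: 0.0
gripper_force: 14.7
```

```bash
python3 st.py
```

```text
nest tip -125.5263868276082 -0.47005085100908417 29.885263875199797 yaw 9.96144886250563 z [ 0. -0. -1.] F [-7.47  0.86 29.32] t 5.7 0.000105736788386928
```

Request:
carry_out:
  motion:
    - [[2,0,0],[0,0,0],0]
    - [[3,0,0],[0,0,0],0]
    - [[3,0,0],[0,0,0],0]
    - [[3,0,0],[0,0,0],0]
    - [[3,0,0],[0,0,0],0]
    - [[3,0,0],[0,0,0],0]
    - [[3,0,0],[0,0,0],0]

```text
time: 6.58
tcp_pos: [500.6, -66.0, 203.0]
ee_rot: [[0.985, 0.173, 0.002], [0.173, -0.985, -0.002], [0.001, 0.002, -1.0]]
ft_force: [-7.0, -1.7, 27.1]
grip_width: -0.0
gripper_force: 14.1
```

```bash
python3 st.py
```

```text
nest tip -105.26381565084887 -1.1150187260988496 30.048849436517145 yaw 9.942563597099983 z [ 0. -0. -1.] F [-7.04 -1.7  27.13] t 6.575 -0.00048566911588135956
```

Request:
carry_out:
  motion:
    - [[3,-0.1,0.2],[0,0,0],0]
    - [[3,-0.1,0],[0,0,0],0]
    - [[3,-0.1,0],[0,0,0],0]
    - [[3,-0.1,0],[0,0,0],0]
    - [[3,-0.1,0],[0,0,0],0]
    - [[3,-0.1,0],[0,0,0],0]
    - [[3,-0.1,0],[0,0,0],0]
    - [[3,-0.1,0],[0,0,0],0]
    - [[3,0,0],[0,0,0],0]
    - [[3,0,0],[0,0,0],0]

```text
time: 7.82
tcp_pos: [530.2, -60.1, 203.2]
ee_rot: [[0.985, 0.173, 0.002], [0.173, -0.985, -0.002], [0.002, 0.002, -1.0]]
ft_force: [-8.3, -2.0, 28.4]
grip_width: -0.001
gripper_force: 14.6
```

```bash
python3 st.py
```

```text
nest tip -75.03471697552996 -0.443121599729313 30.199853166990778 yaw 9.939351633275809 z [ 0. -0. -1.] F [-8.28 -2.01 28.38] t 7.825 -0.0012204455847744059
```

Request:
carry_out:
  motion:
    - [[3,0,0.2],[0,0,0],0]
    - [[3,0,0],[0,0,0],0]
    - [[3,0,0],[0,0,0],0]
    - [[3,0,0],[0,0,0],0]
    - [[3,0,0],[0,0,0],0]
    - [[3,0,0],[0,0,0],0]
    - [[3,0,0],[0,0,0],0]
    - [[3,0,0],[0,0,0],0]
    - [[3,0,0],[0,0,0],0]
    - [[3,0,0],[0,0,0],0]

```text
time: 9.07
tcp_pos: [559.7, -54.9, 203.2]
ee_rot: [[0.985, 0.173, 0.002], [0.173, -0.985, -0.002], [0.002, 0.002, -1.0]]
ft_force: [-8.2, -1.8, 31.1]
grip_width: 0.003
gripper_force: 15.3
```

```bash
python3 st.py
python3 - <<'E'
from h import *
a=get_image("top")["pixels"][150:290,255:355,::-1];b=get_image("side")["pixels"][80:220,240:380,::-1]
cv2.imwrite("pics/c.png",cv2.resize(np.hstack([a,b]),None,fx=3.3,fy=3.3,interpolation=cv2.INTER_CUBIC))
E
```

```text
nest tip -45.05879909608772 -0.463782627848512 30.24502917133779 yaw 9.940075743087315 z [ 0. -0. -1.] F [-8.16 -1.83 31.1 ] t 9.075 0.0030960186078922555
```

View pics/c.png

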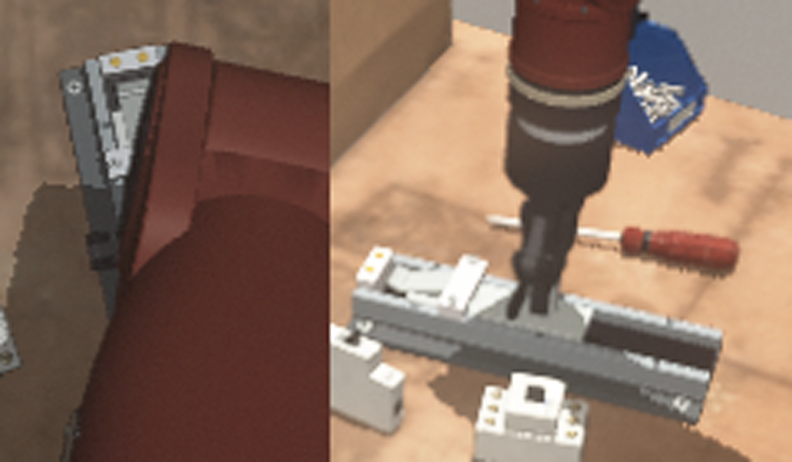

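The link is under the bridge, with the fingers behind the rib at about (530,300) in the side crop. I'll go on to the stop.

Request:
carry_out:
  motion:
    - [[3,0,0],[0,0,0],0]
    - [[3,0,0],[0,0,0],0]
    - [[3,0,0],[0,0,0],0]
    - [[3,0,0],[0,0,0],0]
    - [[3,0,0],[0,0,0],0]
    - [[3,0,0],[0,0,0],0]
    - [[3,0,0],[0,0,0],0]
    - [[2,0,0],[0,0,0],0]

```text
time: 10.18
tcp_pos: [582.1, -51.0, 203.3]
ee_rot: [[0.985, 0.173, 0.002], [0.173, -0.985, -0.002], [0.001, 0.002, -1.0]]
ft_force: [-9.2, -1.8, 29.1]
grip_width: -0.001
gripper_force: 15.1
```

```bash
python3 st.py
```

```text
nest tip -22.42303159275234 -0.4145560689636252 30.276458245970503 yaw 9.938666972553085 z [ 0. -0. -1.] F [-9.19 -1.85 29.05] t 10.175 -0.0005307463436771198
```

Request:
carry_out:
  motion:
    - [[1.5,0,0],[0,0,0],0]
    - [[1.5,0,0],[0,0,0],0]
    - [[1.5,0,0],[0,0,0],0]
    - [[1.5,0,0],[0,0,0],0]
    - [[0,0,0],[0,0,0],0]

```text
time: 10.8
tcp_pos: [587.1, -50.0, 203.2]
ee_rot: [[0.985, 0.172, -0.0], [0.172, -0.985, -0.002], [-0.001, 0.002, -1.0]]
ft_force: [-14.2, -1.8, 34.6]
grip_width: -0.002
gripper_force: 17.4
```

```bash
python3 st.py
```

```text
nest tip -17.696741197706842 -0.36587096017970167 30.24897935710075 yaw 9.924219351050795 z [-0. -0. -1.] F [-14.16  -1.82  34.62] t 10.8 -0.0019668838332413683
```

Request:
carry_out:
  motion:
    - [[1,0,-0.2],[0,0,0],0]
    - [[1,0,0],[0,0,0],0]
    - [[0,0,0],[0,0,0],0]

```text
time: 11.18
tcp_pos: [589.2, -49.7, 203.3]
ee_rot: [[0.985, 0.172, -0.0], [0.172, -0.985, -0.002], [-0.0, 0.002, -1.0]]
ft_force: [-14.6, -2.5, 30.7]
grip_width: -0.001
gripper_force: 15.5
```

```bash
python3 st.py
```

```text
nest tip -15.507086578116871 -0.3308043334126407 30.27946061523545 yaw 9.924585758491196 z [-0. -0. -1.] F [-14.59  -2.46  30.68] t 11.175 -0.0010682250575410476
```

Request:
carry_out:
  motion:
    - [[1,0,0],[0,0,0],0]
    - [[1,0,0],[0,0,0],0]
    - [[1,0,0],[0,0,0],0]
    - [[0,0,0],[0,0,0],0]

```text
time: 11.68
tcp_pos: [590.6, -49.3, 203.2]
ee_rot: [[0.985, 0.172, -0.004], [0.172, -0.985, -0.003], [-0.005, 0.002, -1.0]]
ft_force: [-21.3, -5.2, 38.3]
grip_width: -0.002
gripper_force: 22.4
```

```bash
python3 st.py
```

```text
nest tip -14.796312558094687 -0.3063213667348892 30.243161865392352 yaw 9.898259652545827 z [-0. -0. -1.] F [-21.31  -5.24  38.31] t 11.675 -0.002337777180340118
```

Request:
carry_out:
  motion:
    - [[1,0,-0.3],[0,0,0],0]
    - [[1,0,-0.2],[0,0,0],0]
    - [[0,0,0],[0,0,0],0]
    - [[0,0,0],[0,0,0],0]

```text
time: 12.18
tcp_pos: [591.3, -49.2, 203.2]
ee_rot: [[0.985, 0.172, -0.008], [0.172, -0.985, -0.004], [-0.008, 0.002, -1.0]]
ft_force: [-26.8, -6.2, 41.0]
grip_width: -0.004
gripper_force: 23.8
```

```bash
python3 st.py
python3 - <<'E'
from h import *
b=get_image("side")["pixels"][130:200,240:340,::-1]
cv2.imwrite("pics/d.png",cv2.resize(b,None,fx=7,fy=7,interpolation=cv2.INTER_CUBIC))
E
```

```text
nest tip -14.76449968676083 -0.2636025945379159 30.249218100250005 yaw 9.87912681614973 z [-0.01 -0.   -1.  ] F [-26.75  -6.23  41.04] t 12.175 -0.0036277300163805423
```

View pics/d.png

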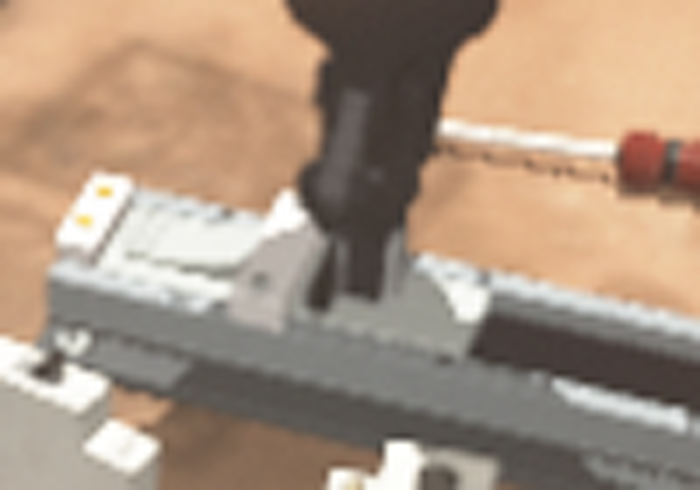

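The tip has stalled at nest x = -14.8 while the push climbs to 27 N, so the link is home. I'll ease off the push and lift straight up.

Request:
carry_out:
  motion:
    - [[-2,0,0],[0,0,0],0]
    - [[-2,0,0],[0,0,0],0]
    - [[0,0,-1],[0,0,0],0]
    - [[0,0,-1],[0,0,0],0]
    - [[0,0,-2],[0,0,0],0]
    - [[0,0,-3],[0,0,0],0]

```text
time: 12.98
tcp_pos: [590.0, -48.8, 207.9]
ee_rot: [[0.985, 0.173, -0.002], [0.173, -0.985, 0.0], [-0.002, -0.001, -1.0]]
ft_force: [-3.8, -0.4, -2.0]
grip_width: 0.002
gripper_force: 2.0
```

```bash
python3 st.py
```

```text
nest tip -14.892160408081901 0.8326486242778921 34.94097939545776 yaw 9.950585510028583 z [-0.  0. -1.] F [-3.76 -0.38 -2.04] t 12.975 0.00176640394311063
```

Request:
carry_out:
  motion:
    - [[-2,0,-1],[0,0,0],0]
    - [[-2,0,-5],[0,0,0],0]
    - [[0,0,-20],[0,0,0],0]
    - [[-20,0,-30],[0,0,0],0]
    - [[-40,0,-30],[0,0,0],0]
    - [[-40,20,-30],[0,0,0],0]
    - [[-40,30,-20],[0,0,0],0]
    - [[-40,30,0],[0,0,0],0]
    - [[-40,30,0],[0,0,0],0]
    - [[-20,30,0],[0,0,0],0]
    - [[0,20,0],[0,0,0],0]
    - [[0,0,0],[0,0,0],0]

```text
time: 14.48
tcp_pos: [378.8, -249.8, 344.8]
ee_rot: [[0.985, 0.172, 0.001], [0.172, -0.985, -0.001], [0.001, 0.001, -1.0]]
ft_force: [0.9, -0.2, -1.0]
grip_width: -0.005
gripper_force: 0.0
```

```bash
python3 st.py
python3 - <<'E'
from fit import *
im=get_image("top");p=np.array([604.4,-47,.1745])
for t,z in(("link",22),("tail",32),("breaker",0),("contactor",0),("screwdriver",0)):
    r=finder.landmark_of(im,t)
    if r:
        q=onz(im,r[0]["location"],z);d=q[:2]-p[:2];print(t,q,np.cos(.1745)*d[0]+np.sin(.1745)*d[1])
a=im["pixels"][150:290,255:355,::-1];b=get_image("side")["pixels"][120:220,240:380,::-1];b=cv2.copyMakeBorder(b,0,40,0,0,0)
cv2.imwrite("pics/e.png",cv2.resize(np.hstack([a,b]),None,fx=3.3,fy=3.3,interpolation=cv2.INTER_CUBIC))
E
```

```text
nest tip -257.1291709797077 -160.6798734085959 171.81107137841798 yaw 9.881721279396558 z [ 0. -0. -1.] F [ 0.88 -0.22 -0.98] t 14.475 -0.004515514206514693
link [618.99 -45.02  22.  ] 14.714728440475614
tail [579.62 -49.55  32.  ] -24.842598563487247
breaker [644.73  88.7    0.  ] 63.27945541060329
contactor [501.26  80.02   0.  ] -79.5170076940063
screwdriver [ 565.58 -198.63    0.  ] -64.55441526547047
```

View pics/e.png

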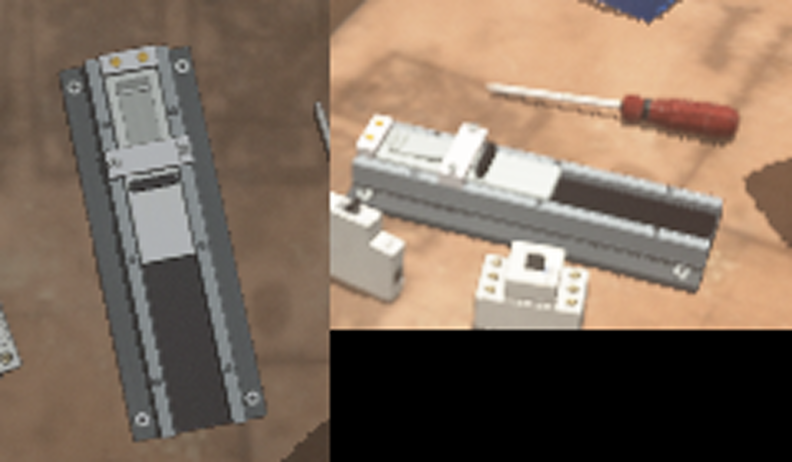

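The link is home: its origin measures 14.7 mm against the 15 mm target, its front reaches the stop at about (130,72), and the bystanders haven't moved.

```bash
python3 -c "
from plant import ticket;print(ticket.close_job())"
```

```text
the job is handed in; nothing more can be done
None
```

The link was pressed down until its floor bottomed, then slid under the bridge to the end stop (its origin measured 14.7 mm, target 15 mm). The hand is clear, the breaker, screwdriver and contactor were left where they stood, and the job was handed in at about 14.6 s; no verdict came back.

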